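Open the child-resistant pill bottle on the desk

ROBOT

A 6-joint arm with a two-finger parallel gripper is mounted at the origin on the work surface; the furniture and walls round the work are solid. World frame = base frame: x ahead of the robot, y to its left, z up, the work surface at z = 0. Lengths are in m, angles in rad, forces in N, time in s.
With the tool pointing down it reaches from about 0.225 to 0.875 m from the base axis. Payload 3.4 kg.
Tool frame: the origin (TCP) lies between the finger pads; the fingertips stand 11 mm ahead of it and the grasp point (between the pads) lies 8 mm behind it; z points along the fingers, y is the line along which they close (so a half turn about z gives the same grasp; the last joint's range is limited). The gripper opens to 85 mm and grips with 20 to 120 N. Pads are 22 mm wide; open, the fingers measure 114 mm over their backs; the gripper's body (76 mm by 85 mm) begins 54 mm behind the grasp point. The pads swing forward as they close: fully open they stand 13 mm farther back than shut.
Start: joints at [1.008, 0.276, 1.505, -0, 1.361, -0.121], TCP at [0.246, 0.52, 0.242] pointing down, gripper open.
Joint ranges: [-2.89, 2.89], [-0.75, 2.08], [0.22, 2.7], [-1.18, 4.32], [0.11, 2.71], [-2.7, 2.7]. Speed limits (rad/s): [2.57, 2.57, 3.14, 3.14, 3.14, 3.14].

INTERFACE

Orientations are given as a unit quaternion [w, x, y, z].
In Python, from rig import manip, imaging gives the robot as it stands. The module is installed in compiled form; this text tells all that it offers.
- The arm moves only by the tool jog_arm, never from a script. Its argument "deltas" is one flat list of numbers, 7 for each row, row after row: the turn, a rotation vector about the world's x, y, z in degrees, then the shift along the world's x, y, z in mm, then the opening, from 0 (shut) to 1 (fully open). In form: [ax, ay, az, tx, ty, tz, gripper, ax, ay, az, tx, ty, tz, gripper, ...]. A call has 1 to 20 rows; each row is the pose to reach, as a shift and turn from the pose commanded when the call began; what a row does not reach only later rows make up. A row lasts 1/10 s, in which the tool goes at most 50 mm and 8.59 degrees, less where a joint would pass 70% of its speed; a pose out of reach is approached as far as the arm can. A call with a gripper value outside its range is refused whole. The fingers move at their own pace and stop on an object; "grip_force" is the grip in N (left out, the last holds). Time passes only in rows, so rows that repeat a pose let the fingers close. It gives the time, the measured TCP pose, the force, the opening and the grip force at its end, in the units of the state.
- manip.get_state(): the state, without advancing time (a new reading comes with each control period).
- imaging.get_image(name): name is "side" or "top" or "wrist"; returns the picture (480x640x3 uint8, blue, green, red); there is no depth.
- imaging.calibration(name): a dict with "mtx" (3x3 intrinsics, pixels), "cam_to_world" (4x4, takes a point from camera to world coordinates). Camera axes: x right, y down, z forward; pixel columns grow to the right and rows downward; lengths in m; the calibration is good to about 2 mm. A picture is of the moment at which its call begins: read the wrist's pose just before it. calibration takes no time and is no camera call; for the wrist camera it gives the pose at the moment of the call.
- manip.sign_off(): hands the job in; it is judged then, once.
The state is a dict: "clock": time; "qpos": joint angles; "qd": joint speeds; "effort": joint torques, N m; "position": TCP position; "ee_rot": TCP orientation; "contact_force": force on the tool from outside, world axes, zero at the start; "moment": the same for the moment, N m; "width": finger opening in m; "gripper_force": force on a finger pad.
Only numpy, scipy, OpenCV 4.12 (cv2) and the standard library are available. Lean on these libraries where they do the work, as an engineer would, in place of code of your own. Each camera call takes 0.05 s, during which the arm holds its last target. There are 200 camera calls.

TASK

Open the amber pill bottle with the white cap: push its child-resistant cap down hard and, keeping it down, turn it anticlockwise (seen from above) as far as it goes, then let go so that the cap springs up again. Leave the other bottle, the white one with the blue cap, shut.

Things in the scene. Friction and masses are not known exactly. Their poses are not given: they have to be found in the camera images.
- amber_tub_cap_centre (a point): centre of the white, ribbed round cap (48 mm across, 24 high; its top 110 mm above the desk) of the upright amber bottle (39 mm across, red band), held fast in a black rubber base 86 mm across, 26 high. z up, on the cap's axis; -x along the red pointer on top, turning with the cap. Grip it across any diameter. The other bottle, white with a blue cap, is of the same size, 150 mm or more away.
- amber_tub_cap (a joint): turn of the white cap in rad: 0 = shut (pointer at the base's white mark), growing anticlockwise seen from above to a firm stop at 1.22 (70 degrees, green mark). Unless pressed down 3.5 mm or more it catches on a lock at about 0.08; from about 0.65 on it is past the lock and springs up when let go. It stays at the angle where it is left; turning takes about 0.05 N m.
- amber_tub_press (a joint): how far the white cap is pressed down, in m: 0 = up, 0.006 = fully down at a firm stop. A spring pushes it up: about 7 N starts it moving, 11 N frees the lock (3.5 mm), 15 N brings it fully down.
- white_tub_cap (a joint): turn of the blue cap of the other bottle, in rad: 0 = shut, to be left so.
Not all that is in view belongs to the job. Leave any turquoise look-alike of the part that bears white_tub_cap alone. Leave any pink look-alike of the part that bears amber_tub_cap_centre alone.

How it is judged:
By the outcome, as a careful person would: the job done as asked, in the order asked, and still so for the second after the job is handed in, with the robot touching nothing.
It also fails if it takes over 32 s, if anything falls off the work surface, if the arm or the gripper's body presses on something with over 40 N, if the wrist force passes 120 N, or if a joint passes its speed limit or range.

## Working session

There is one attempt and no reset: what is moved stays moved. The work goes in short steps, Python scripts to look and compute and a tool call to move; the robot and the scene stay as the last step left them, time stands still between calls to the robot, and variables do not carry over. Pictures are saved under pics/ and viewed, at most 10 in all, crops included, and the job is handed in when it is done.

Besides the shell and the picture viewer there is one more tool, called after "Emit:" as a command line: name --argument value ..., lists and objects as JSON in quotes. jog_arm: Moves the arm, as the interface text tells. Its arguments: {"type":"object","properties":{"deltas":{"type":"array"},"grip_force":{"type":"number"}},"required":["deltas"]}

```bash
mkdir -p pics; python3 - <<'E'
from rig import manip, imaging
import cv2, numpy as np
a=imaging.get_image("top"); b=imaging.get_image("side")
cv2.imwrite("pics/top.png",a); cv2.imwrite("pics/side.png",b)
for n in("top","side"):
    c=imaging.calibration(n); print(n,np.round(c["mtx"],1).tolist(),np.round(c["cam_to_world"],3).tolist())
print(manip.get_state())
E
```

```text
top [[539.5, 0.0, 325.5], [0.0, 539.5, 228.3], [0.0, 0.0, 1.0]] [[0.006, -0.982, 0.191, 0.293], [-1.0, -0.005, 0.007, -0.017], [-0.006, -0.191, -0.982, 0.908], [0.0, 0.0, 0.0, 1.0]]
side [[523.4, 0.0, 323.0], [0.0, 523.4, 244.7], [0.0, 0.0, 1.0]] [[0.997, -0.044, 0.064, 0.365], [-0.077, -0.53, 0.844, -0.773], [-0.003, -0.847, -0.532, 0.579], [0.0, 0.0, 0.0, 1.0]]
{'clock': 0.1, 'qpos': array([ 1.00800147e+00,  2.76512510e-01,  1.50599282e+00,  1.09433522e-05,
        1.36070973e+00, -1.20964206e-01]), 'qd': array([ 0.00014007, -0.00059169, -0.00310307,  0.00029881,  0.00085827,
       -0.00118064]), 'effort': array([ 2.88052877e-03, -4.17698479e+01, -2.46405530e+01, -1.79201024e-04,
        5.76845807e-03, -1.88071681e-05]), 'position': array([0.24560788, 0.51940736, 0.24154264]), 'ee_rot': array([-2.77002281e-04,  2.19123841e-01,  9.75696717e-01, -7.62458553e-04]), 'contact_force': array([-0.32950654, -0.25230866,  0.00645347]), 'moment': array([-0.00651265,  0.02974494, -0.01113498]), 'gripper_force': 0.0, 'width': 0.08552883698993713}
```

View pics/top.png

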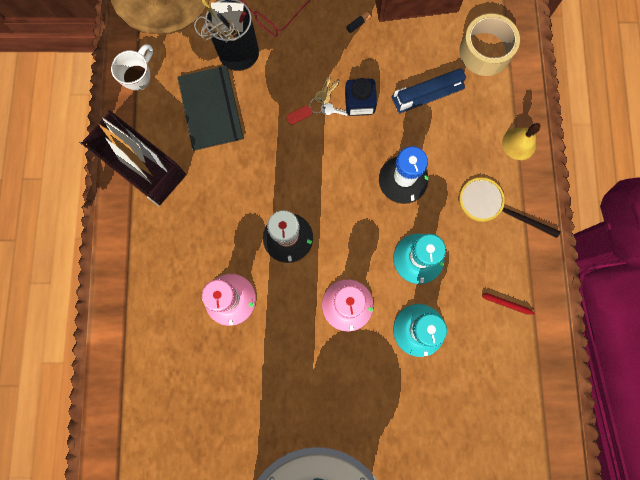

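View pics/side.png

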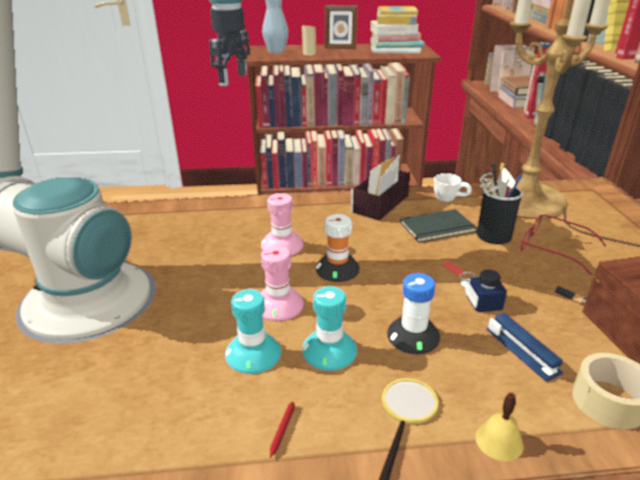

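The top view shows the amber bottle's white cap at about (284,224) with its base at (289,237). Its white mark is at (290,258) and the green one at (309,241). Pink look-alikes stand at (217,295) and (350,300). The side view shows the cap at about (338,226). Next I'll measure it with a crop.

```bash
cat > h.py <<'E'
import numpy as np
from rig import imaging
def ray(n,u,v):
    c=imaging.calibration(n); T=np.array(c["cam_to_world"]); d=T[:3,:3]@np.linalg.solve(np.array(c["mtx"]),[u,v,1.]); return T[:3,3],d
def atz(n,u,v,z):
    o,d=ray(n,u,v); return o+d*(z-o[2])/d[2]
def proj(n,P):
    c=imaging.calibration(n); T=np.linalg.inv(np.array(c["cam_to_world"])); p=np.array(c["mtx"])@(T[:3,:3]@P+T[:3,3]); return p[:2]/p[2]
E
python3 - <<'E'
import cv2,numpy as np
from h import *
a=cv2.imread("pics/top.png"); b=cv2.imread("pics/side.png")
A=cv2.resize(a[195:275,250:330],None,fx=5,fy=5,interpolation=cv2.INTER_CUBIC); B=cv2.resize(b[205:285,300:380],None,fx=5,fy=5,interpolation=cv2.INTER_CUBIC)
cv2.imwrite("pics/crop.png",np.hstack([A,B]))
for u,v,z in((289,237,.02),(290,258,.02),(309,241,.02),(284,222,.11)): print(u,v,np.round(atz("top",u,v,z),4))
print(atz("side",338,221,.11))
E
```

```text
289 237 [0.4503 0.0499 0.02  ]
290 258 [0.4149 0.0475 0.02  ]
309 241 [0.4437 0.0163 0.02  ]
284 222 [0.4573 0.0511 0.11  ]
[0.45527869 0.04959369 0.11      ]
```

View pics/crop.png

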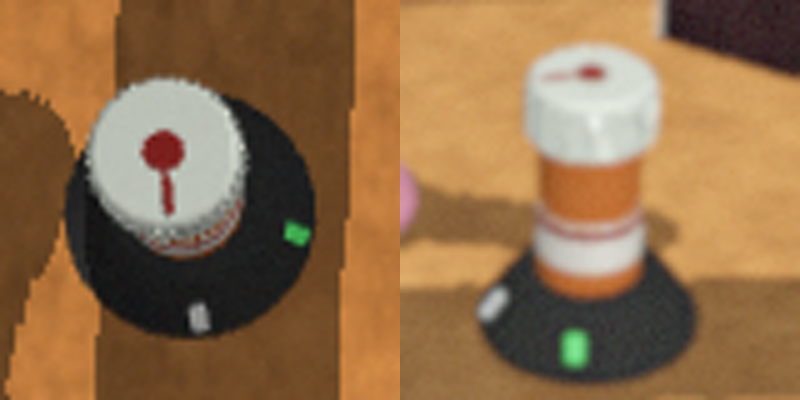

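The crop shows the cap's top disc centre at crop (164,152), which is top pixel (282.7,225.3). In the side view it is at (338.2,219.4). The pointer points towards the robot (-x), in line with the white mark.

```bash
python3 - <<'E'
from h import *
import cv2
from rig import manip
from scipy.spatial.transform import Rotation as R
p=atz("top",282.5,225.0,.11); q=atz("side",337.9,219.1,.11); print(p,q)
(o1,d1),(o2,d2)=ray("top",282.5,225.),ray("side",337.9,219.1)
s=np.linalg.lstsq(np.c_[d1,-d2],o2-o1,rcond=None)[0]; print("tri",o1+d1*s[0],o2+d2*s[1])
print("pointer end",atz("top",250+170/5-.4,195+213/5-.4,.11))
s=manip.get_state(); w=s["ee_rot"]; print(R.from_quat(w[[1,2,3,0]]).as_matrix().round(3),s["position"])
# obstacles: neighbours at cap-top height
for u,v in((217,295),(350,300),(431,248),(412,160)): print(atz("top",u,v,.11).round(3))
E
```

```text
[0.45267103 0.05322438 0.11      ] [0.45581183 0.05660312 0.11      ]
tri [0.45239835 0.05310412 0.1113602 ] [0.45543194 0.05311781 0.11196956]
pointer end [0.4339869  0.05116995 0.11      ]
[[-0.904  0.428 -0.001]
 [ 0.428  0.904 -0.001]
 [ 0.    -0.002 -1.   ]] [0.24560788 0.51940736 0.24154264]
[0.347 0.147 0.11 ]
[ 0.341 -0.048  0.11 ]
[ 0.419 -0.17   0.11 ]
[ 0.556 -0.144  0.11 ]
```

Emit:
jog_arm --deltas '[0,0,0,207,-467,0,1,0,0,0,207,-467,0,1,0,0,0,207,-467,0,1,0,0,0,207,-467,0,1,0,0,0,207,-467,0,1,0,0,0,207,-467,0,1,0,0,0,207,-467,0,1,0,0,0,207,-467,0,1,0,0,0,207,-467,0,1,0,0,0,207,-467,0,1,0,0,0,207,-467,0,1,0,0,0,207,-467,0,1,0,0,0,207,-467,0,1,0,0,0,207,-467,0,1]' --grip_force 80

```text
clock: 1.5
position: [0.452, 0.0544, 0.2422]
ee_rot: [-0.0, 0.218, 0.976, 0.0]
contact_force: [0.3, 0.4, 0.1]
width: 0.0854
gripper_force: 0.0
```

```bash
python3 - <<'E'
from h import *
import cv2
from rig import manip
s=manip.get_state(); print(s["clock"],s["position"],s["qpos"],s["contact_force"])
c=imaging.calibration("wrist"); np.savez("wrist.npz",**c); im=imaging.get_image("wrist"); cv2.imwrite("pics/wrist.png",im)
print(np.round(c["mtx"],1).tolist(),np.round(c["cam_to_world"],4).tolist()); print(proj("wrist",np.array([.4535,.053,.11])))
E
```

```text
1.5 [0.45197403 0.05435525 0.24218631] [-3.40169899e-02  9.43708483e-02  1.73996768e+00  8.66007684e-04
  1.30810210e+00 -1.16526670e+00] [0.31367924 0.43135073 0.05583989]
[[382.1, 0.0, 317.5], [0.0, 382.1, 237.4], [0.0, 0.0, 1.0]] [[0.425, 0.8702, 0.2492, 0.3883], [0.9052, -0.4088, -0.1165, 0.0825], [0.0005, 0.2751, -0.9614, 0.3736], [0.0, 0.0, 0.0, 1.0]]
[318.77169878 232.04087192]
```

View pics/wrist.png

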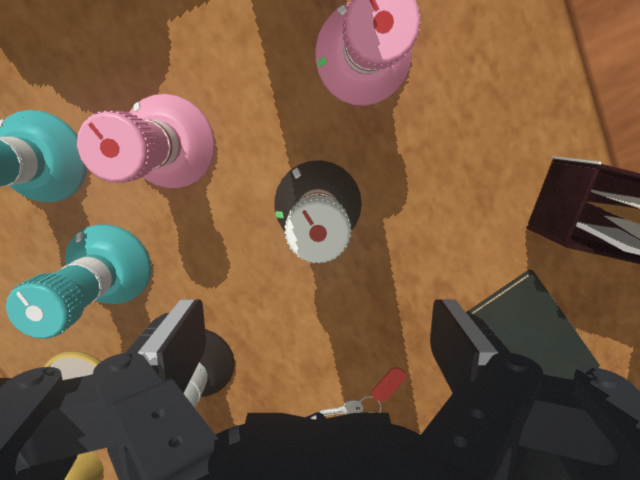

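The wrist view shows the white cap's disc at (317.5,232.7), about 1 px from where I predicted it. The fingers are open at both sides.

```bash
python3 - <<'E'
from h import *
import cv2
im=cv2.imread("pics/wrist.png").astype(int); b,g,r=im[...,0],im[...,1],im[...,2]
m=(r>90)&(g<70)&(b<70); m[:205]=0;m[255:]=0;m[:,:290]=0;m[:,345:]=0
n,l,st,ce=cv2.connectedComponentsWithStats(m.astype(np.uint8)); print(st,ce)
# disc only: opening
o=cv2.morphologyEx(m.astype(np.uint8),cv2.MORPH_OPEN,cv2.getStructuringElement(cv2.MORPH_ELLIPSE,(9,9))); v,u=np.nonzero(o); print(u.mean(),v.mean(),atz("wrist",u.mean(),v.mean(),.11))
E
```

```text
[[     0      0    640    480 306969]
 [   303    211     10     13     37]
 [   310    226     16     15    194]] [[319.50264359 239.50684271]
 [307.64864865 217.32432432]
 [317.57731959 232.90206186]]
317.5752688172043 232.96774193548387 [0.45375866 0.0519339  0.11      ]
```

Emit:
jog_arm --deltas '[0,0,0,1,-1,-50,1,0,0,0,1,-1,-100,1,0,0,0,1,-1,-135,1,0,0,0,1,-1,-154,1,0,0,0,1,-1,-154,1,0,0,0,1,-1,-154,1,0,0,0,1,-1,-154,0,0,0,0,1,-1,-154,0,0,0,0,1,-1,-154,0,0,0,0,1,-1,-154,0,0,0,0,1,-1,-154,0,0,0,0,1,-1,-154,0,0,0,0,1,-1,-154,0,0,0,0,1,-1,-154,0]' --grip_force 80

```text
clock: 2.95
position: [0.4552, 0.0528, 0.09]
ee_rot: [0.002, 0.22, 0.976, 0.001]
contact_force: [-0.2, 3.7, 6.6]
width: 0.0458
gripper_force: 80.6
```

Emit:
jog_arm --deltas '[0,0,0,0,0,-2,0,0,0,0,0,0,-4,0,0,0,0,0,0,-6,0,0,0,0,0,0,-8,0,0,0,0,0,0,-8,0,0,0,0,0,0,-8,0]' --grip_force 80

```text
clock: 3.55
position: [0.4553, 0.0528, 0.0842]
ee_rot: [0.002, 0.22, 0.976, 0.001]
contact_force: [-5.0, 3.5, 26.1]
width: 0.0458
gripper_force: 82.8
```

Emit:
jog_arm --deltas '[0,0,5,0,0,0,0,0,0,10,0,0,0,0,0,0,15,0,0,0,0,0,0,20,0,0,0,0,0,0,25,0,0,0,0,0,0,30,0,0,0,0,0,0,35,0,0,0,0,0,0,35,0,0,0,0]' --grip_force 80

```text
clock: 4.35
position: [0.4555, 0.0536, 0.0842]
ee_rot: [0.003, -0.084, 0.996, 0.002]
contact_force: [-5.3, 7.2, 24.5]
width: 0.0462
gripper_force: 82.8
```

```bash
python3 - <<'E'
from rig import manip
s=manip.get_state(); print(s["moment"],s["qpos"],s["contact_force"])
E
```

```text
[1.10527016 0.78629327 0.02689242] [-0.03774446  0.25443062  1.98537136  0.00496925  0.89685194 -1.78027628] [-5.29587626  7.16823617 24.48429323]
```

Turning freely at about 0.03 N m. Continuing to the stop.

Emit:
jog_arm --deltas '[0,0,5,0,0,0,0,0,0,10,0,0,0,0,0,0,15,0,0,0,0,0,0,20,0,0,0,0,0,0,25,0,0,0,0,0,0,30,0,0,0,0,0,0,34,0,0,0,0,0,0,37,0,0,0,0,0,0,37,0,0,0,0,0,0,37,0,0,0,0]' --grip_force 80

```text
clock: 5.35
position: [0.455, 0.0544, 0.0842]
ee_rot: [0.003, -0.394, 0.919, 0.002]
contact_force: [-5.3, 8.6, 26.0]
width: 0.0461
gripper_force: 82.8
```

```bash
python3 - <<'E'
from rig import manip
from h import *
import cv2
s=manip.get_state(); print(s["moment"],s["qpos"],s["contact_force"])
im=imaging.get_image("side"); cv2.imwrite("pics/side2.png",cv2.resize(im[120:320,220:460],None,fx=3,fy=3,interpolation=cv2.INTER_CUBIC))
E
```

```text
[ 1.44302418  0.91576348 -0.68814503] [-0.03759424  0.25425592  1.98559145  0.00739171  0.89772964 -2.42287267] [-5.30280441  8.60625212 26.01576435]
```

View pics/side2.png

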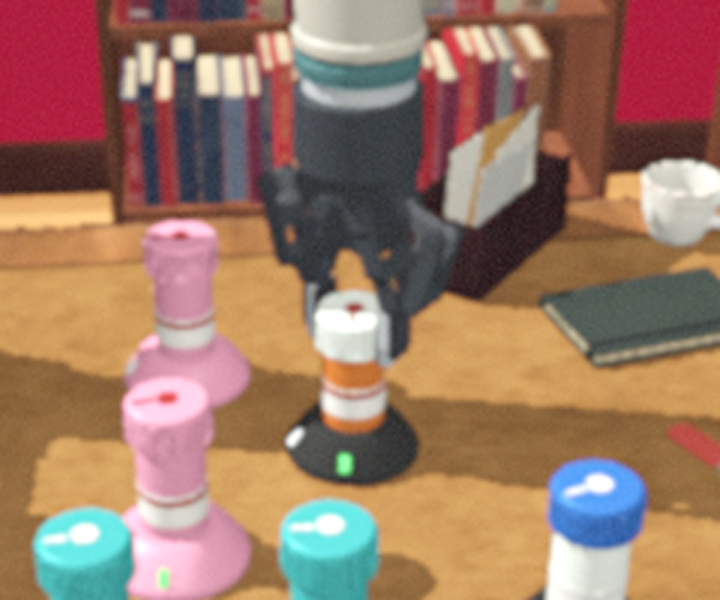

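The cap is at its stop: the moment is -0.69 N m after 72 degrees and the pointer faces the green mark. Letting go and then rising.

Emit:
jog_arm --deltas '[0,0,0,0,0,0,1,0,0,0,0,0,0,1,0,0,0,0,0,0,1,0,0,0,0,0,0,1,0,0,0,0,0,0,1,0,0,0,0,0,0,1,0,0,0,0,0,0,1,0,0,0,0,0,0,1,0,0,0,0,0,30,1,0,0,0,0,0,70,1,0,0,0,0,0,110,1,0,0,0,0,0,150,1,0,0,0,0,0,160,1,0,0,0,0,0,160,1]'

```text
clock: 6.8
position: [0.4548, 0.0518, 0.2419]
ee_rot: [0.002, -0.396, 0.918, -0.001]
contact_force: [-0.7, -0.9, 0.5]
width: 0.0852
gripper_force: 0.0
```

```bash
python3 - <<'E'
from h import *
import cv2
a=imaging.get_image("wrist"); b=imaging.get_image("side")
u,v=proj("wrist",np.array([.4535,.0525,.11])).astype(int); print(u,v)
A=cv2.resize(a[max(v-50,0):v+50,u-50:u+50],(400,400),interpolation=cv2.INTER_CUBIC); B=cv2.resize(b[205:285,300:380],(400,400),interpolation=cv2.INTER_CUBIC)
cv2.imwrite("pics/end.png",np.hstack([A,B]))
E
```

```text
318 234
```

View pics/end.png

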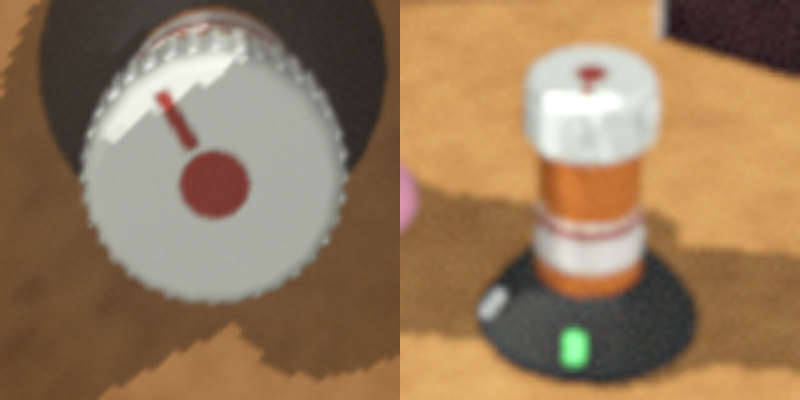

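The cap is back at its original height in the side view, and the pointer faces the green mark. I'll check the angle numerically and hand in if it is right.

```bash
python3 - <<'E'
from h import *
from rig import manip
f=lambda x,y:atz("wrist",268+x/4-.4,184+y/4-.4,.11)
c=f(214,184);e=f(162,95); d=e-c
g=atz("top",250+297/5-.4,195+234/5-.4,.014)-c; w=atz("top",250+199/5-.4,195+318/5-.4,.014)-c
an=lambda d:np.degrees(np.arctan2(d[1],d[0]))%360
print(c,an(d),an(g),an(w))
if abs(an(d)-an(w)-70)<5: print(manip.sign_off())
E
```

```text
[0.4496363  0.05128952 0.11      ] 256.3102327080604 260.8452190140768 183.8822378754271
the job is handed in; nothing more can be done
None
```

I pressed the white cap on the amber bottle down, turned it anticlockwise to its stop at about 70° and released it; it sprang back up, I never touched the blue-capped bottle, and I handed the job in (verdict not shown).

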